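# Set the board carrier's front foot on its rest plate

## Task

Slip the loose steel rest plate, held by its red fin, flat on the bench under the board carrier's front foot so that the pad is centred below it, and let go of it. Then turn the black knob clockwise to screw the foot down until it just touches: the foot shall rest lightly on the pad, with roughly 2 to 12 newtons (aim at 6), never pressed hard (over 22). Leave everything else on the bench where it stands.

Things in the scene. Friction and masses are not known exactly. Their poses are not given: they have to be found in the camera images.
- carrier: circuit-board carrier, a white and aluminium frame fixed to the bench. Origin: on the bench, vertically under the axis of its adjustable front foot; z up; its x points from the foot along the beam back to the frame. Beam 40 mm wide, z 74 to 100 mm, from x = -20 mm to the frame, whose legs stand at x = 125 mm and beyond: the room under the foot is open on the -x side and both y sides
- foot_boss (a point): on the foot's axis, at the underside (z 70 mm) of the 44 mm round boss that carries it (boss up to z 104 mm; axes as the carrier's). Below hangs the foot: rod of 18 mm diameter, round steel sole plate of 66 mm diameter with three rubber nubs under it (centres 26 mm off the axis). The nubs' underside starts 16 to 24 mm above the bench, which is not measured: 6 to 14 mm over the rest plate's top
- screw (a point): on the foot's axis, at the top of the boss (z 104 mm). Turning the knob clockwise seen from above feeds the foot down 4 mm per radian (25 mm a turn). The sole plate turns with it and is springy: once it bears, the contact force grows by about 18 N per radian, and its friction adds about 0.009 N m of turning torque per newton of contact force. The screw stays where it is left
- knob (a point): centre of the black fluted knob on top of the foot screw: 40 mm diameter, 32 mm tall, centre 138 mm above the bench; a yellow mark on its top lies along its x. Free of load it turns with about 0.05 N m. It stays at this height while turning and can be gripped across its diameter from above at any yaw
- rest_plate: loose steel rest plate, about 0.3 kg. Origin: underside centre of its square pad (90 x 90 mm, 10 mm thick). A neck, 18 mm wide and 8 mm thick, runs from the pad along -x to x = -142 mm and carries an upright red fin.
- plate_handle (a point): centre of the red fin of the rest plate, by which it is gripped from above: 40 mm long along its x, 16 mm thick along its y, z 8 to 70 mm above the bench; the centre is 39 mm above the plate's underside and 120 mm on the -x side of the pad's centre. Axes as the plate's.
- solder_spool: bystander, to be left alone: white solder spool standing upright, 56 mm diameter, 50 mm high; origin at its underside centre
- nozzle: bystander, to be left alone: steel hot-air nozzle, a 34 mm square block on a 48 mm round base, 48 mm high, standing beside the carrier's foot; origin at its underside centre
- tweezers: bystander, to be left alone: dark tweezers with a blue end lying beside the carrier's foot, 120 mm long along their x, 6 mm high; origin at its underside centre
- flux_jar: bystander, to be left alone: small amber jar with a black cap, 44 mm diameter, 45 mm high; origin at its underside centre
- brush_cup: bystander, to be left alone: green cup, 64 mm diameter, 75 mm high, with brushes that reach 150 mm; origin at its underside centre
- screwdriver: bystander, to be left alone: screwdriver lying on the bench, 160 mm long along its x; origin at its underside
- tip_tin: bystander, to be left alone: round brass tip-cleaner tin, 54 mm diameter, 30 mm high; origin at its underside centre
Not all that is in view belongs to the job. Leave any orange or purple look-alike of the rest_plate alone.

How it is judged:
By the outcome, as a careful person would: the job done as asked, in the order asked, and still so for the second after the job is handed in, with the robot touching nothing.
It also fails if it takes over 72 s, if anything falls off the work surface, if the arm or the gripper's body presses on something with over 40 N, if the wrist force passes 120 N, or if a joint passes its speed limit or range.

## Robot

A 6-joint arm with a two-finger parallel gripper is mounted at the origin on the work surface. World frame = base frame: x ahead of the robot, y to its left, z up, the work surface at z = 0. Lengths are in m, angles in rad, forces in N, time in s.
With the tool pointing down it reaches from about 0.4 to 0.825 m from the base axis. Payload 7 kg.
Tool frame: the origin (TCP) lies on the centre line of the jaws, within the pads' length; the fingertips stand 14 mm ahead of it and the grasp point (between the pads) lies 5 mm behind it (r.tip_reach is the distance from the TCP to the fingertips, in m); z points along the fingers, y is the line along which they close (so a half turn about z gives the same grasp; the last joint's range is limited). The gripper opens to 85 mm and grips with 20 to 120 N. Pads are 22 mm wide; open, the fingers measure 114 mm over their backs; the gripper's body (76 mm by 85 mm) begins 54 mm behind the grasp point. The pads swing forward as they close: fully open they stand 13 mm farther back than shut.
Start: joints at [1.572, 0.359, 0.012, 0, -1.224, -0.288], TCP at [0.191, 0.647, 0.245] pointing down, gripper open.
Joint ranges: [-3.07, 3.07], [-1.43, 2.12], [-1.02, 1.25], [-3.03, 1.67], [-3.05, -0], [-3.03, 3.03]. Speed limits (rad/s): [2.39, 2.39, 3.01, 3.14, 3.14, 3.14].

## Interface

Orientations are given as a rotation vector (axis times angle).
In Python, from rig import status, viewer, ticket, r gives the robot as it stands. The module is installed in compiled form; this text tells all that it offers.
- The arm moves only by the tool carry_out, never from a script. Its argument "moves" is text: rows parted by semicolons, each of 7 numbers parted by spaces: the opening, from 0 (shut) to 1 (fully open), then the shift along the world's x, y, z in units of 50 mm (1.0 is 50 mm), then the turn, a rotation vector about the world's x, y, z in units of 5 degrees (1.0 is 5 degrees). A call has 1 to 5 rows; each row is the pose to reach, as a shift and turn from the pose commanded when the call began; what a row does not reach only later rows make up. A row lasts 1/8 s, in which the tool goes at most 62.5 mm and 10.7 degrees, less where a joint would pass 70% of its speed; a pose out of reach is approached as far as the arm can. A call with a gripper value outside its range is refused whole. The fingers move at their own pace and stop on an object; "grip_force" is the grip in N (left out, the last holds). Time passes only in rows, so rows that repeat a pose let the fingers close. It gives the time, the measured TCP pose, the force, the opening and the grip force at its end, in the units of the state.
- status.sense(): the state, without advancing time (a new reading comes with each control period).
- viewer.get_image(name): name is "scene" or "top" or "wrist"; returns a dict with "frame" (400x640x3 uint8, red, green, blue), "fx", "fy", "cx", "cy" (pixels), "world_from_camera" (4x4, takes a point from camera to world coordinates). Camera axes: x right, y down, z forward; pixel columns grow to the right and rows downward; lengths in m; the calibration is good to about 2 mm. A picture is of the moment at which its call begins. There is no depth.
- ticket.finish_job(): hands the job in; it is judged then, once.
The state is a dict: "time": time; "joint_positions": joint angles; "dq": joint speeds; "joint_efforts": joint torques, N m; "ee_pos": TCP position; "orientation": TCP orientation; "wrist_force": force on the tool from outside, world axes, zero at the start; "wrist_torque": the same for the moment, N m; "finger_gap": finger opening in m; "grip_force": force on a finger pad.
Only numpy, scipy, OpenCV 4.12 (cv2) and the standard library are available. Lean on these libraries where they do the work, as an engineer would, in place of code of your own. Each camera call takes 0.05 s, during which the arm holds its last target. There are 200 camera calls.

## Working session

There is one attempt and no reset: what is moved stays moved. The work goes in short steps, Python scripts to look and compute and a tool call to move; the robot and the scene stay as the last step left them, time stands still between calls to the robot, and variables do not carry over. Pictures are saved under pics/ and viewed, at most 10 in all, crops included, and the job is handed in when it is done.

Besides the shell and the picture viewer there is one more tool, called after ">>>" by a JSON object that holds its "api" and its "payload", one argument or row to a line. carry_out: Moves the arm, as the interface text tells. Its arguments: {"type":"object","properties":{"moves":{"type":"string"},"grip_force":{"type":"number"}},"required":["moves"]}

```bash
mkdir -p pics
cat > h.py <<'E'
import numpy as np, cv2
from rig import status, viewer, ticket, r
def snap(n,f):
    d=viewer.get_image(n); cv2.imwrite(f'pics/{f}.png',d['frame'][:,:,::-1]); np.savez(f'pics/{f}.npz',**d); return d
def load(f): return np.load(f'pics/{f}.npz')
def w(d,u,v,z):
    T=d['world_from_camera']; ray=T[:3,:3]@[(u-d['cx'])/d['fx'],(v-d['cy'])/d['fy'],1]
    o=T[:3,3]; return o+ray*(z-o[2])/ray[2]
def px(d,p):
    T=np.linalg.inv(d['world_from_camera']); c=T[:3,:3]@np.array(p)+T[:3,3]; return np.array([d['fx']*c[0]/c[2]+d['cx'],d['fy']*c[1]/c[2]+d['cy']])
E
python3 - <<'E'
from h import *
np.set_printoptions(precision=4,suppress=True)
for n in ('scene','top'):
    d=snap(n,n+'0'); print(d['fx'],d['world_from_camera'])
print(status.sense(), r.tip_reach)
E
```

```text
365.88737979380136 [[ 0.3918  0.53   -0.7521  1.2208]
 [ 0.9201 -0.2247  0.3209 -0.3236]
 [ 0.0011 -0.8177 -0.5756  0.6612]
 [ 0.      0.      0.      1.    ]]
493.9965757814302 [[ 0.0003 -0.9831  0.1831  0.1383]
 [-0.9998 -0.0042 -0.021   0.0029]
 [ 0.0214 -0.183  -0.9829  1.8274]
 [ 0.      0.      0.      1.    ]]
{'time': 0.1, 'joint_positions': array([ 1.5721,  0.3593,  0.0112, -0.0003, -1.2241, -0.2881]), 'dq': array([ 0.0002, -0.0011,  0.0028,  0.0011, -0.0008, -0.0004]), 'joint_efforts': array([ -0.0022, -58.4762,  29.411 ,   6.9545,  -0.0031,   0.    ]), 'ee_pos': array([0.1909, 0.647 , 0.2445]), 'orientation': array([ 3.1079, -0.449 , -0.0001]), 'wrist_force': array([-0.0019, -0.1235,  1.0193]), 'wrist_torque': array([-0.0325,  0.0546, -0.0231]), 'grip_force': 0.0, 'finger_gap': 0.08508169025073292} 0.014
```

View pics/top0.png

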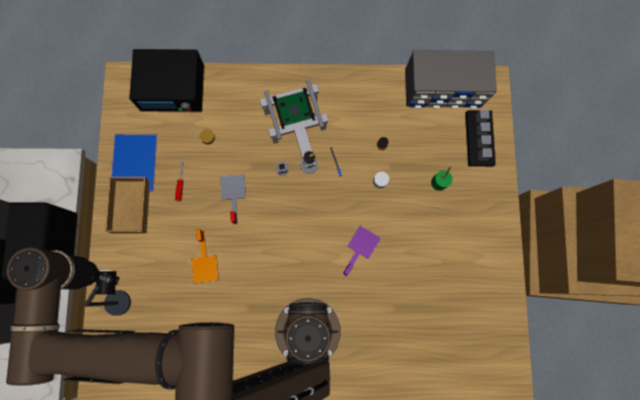

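View pics/scene0.png

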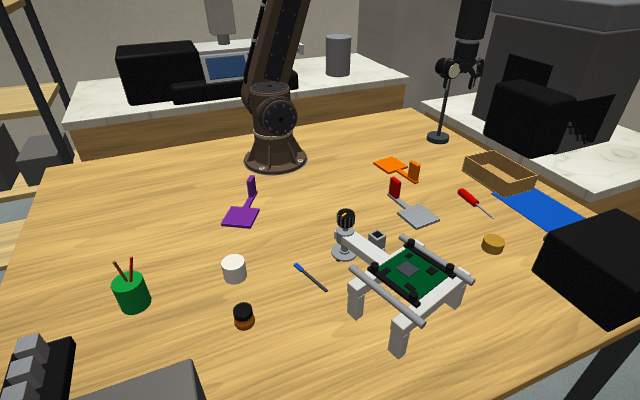

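The top view shows three candidates for the plate: grey pad (232,187) with red fin (234,217), orange (204,268) and purple (363,242). By the description it is the grey plate with the red fin. The foot and knob are at about (309,160). I'll check with a close crop.

Run:
```python
from h import *
a=cv2.imread('pics/top0.png')[75:235,165:345]
cv2.imwrite('pics/c1.png',cv2.resize(a,(675,600),interpolation=cv2.INTER_CUBIC)) #3.75
b=cv2.imread('pics/scene0.png')[165:325,290:490]
cv2.imwrite('pics/c2.png',cv2.resize(b,(750,600),interpolation=cv2.INTER_CUBIC))
```

```text
(no output)
```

View pics/c1.png

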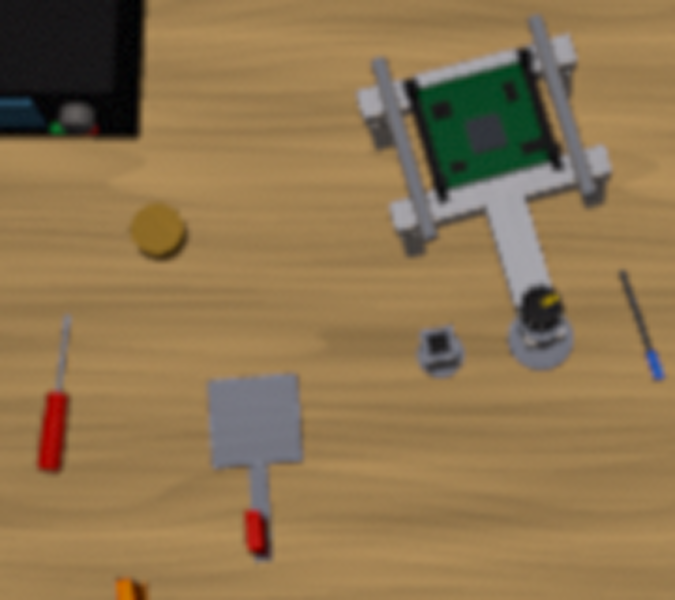

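View pics/c2.png

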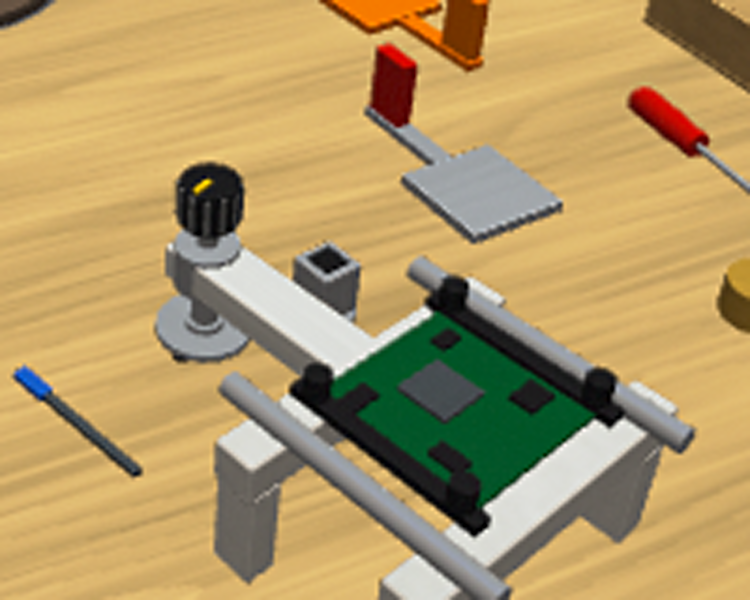

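The crops confirm the grey plate with the red fin. Its pad corners in the top crop are (209,381), (296,374), (302,461) and (214,468). The nozzle stands to the left of the foot and the tweezers to the right.

Run:
```python
from h import *
np.set_printoptions(precision=4,suppress=True)
t=load('top0');s=load('scene0')
f=lambda u,v,z:w(t,165+u/3.75-.37,75+v/3.75-.37,z)
g=lambda u,v,z:w(s,290+u/3.75-.37,165+v/3.75-.37,z)
P=np.array([f(209,381,.01),f(296,374,.01),f(302,461,.01),f(214,468,.01)]);c=P.mean(0)
print('pad top',P,c)
P2=np.array([g(402,181,.01),g(486,147,.01),g(562,206,.01),g(476,242,.01)]);print('scene',P2,P2.mean(0))
print('x dir deg',[np.degrees(np.arctan2(*(v[1::-1]))) for v in (P[0]-P[3],P[1]-P[2],P2[3]-P2[0],P2[2]-P2[1])])
print('fin top',f(256,527,.07),'scene',g(397,55,.07))
print('knob top',f(544,303,.154),g(210,182,.154))
print('sole',f(541,338,.027),g(203,327,.027))
print('boss',f(541,325,.104),g(207,248,.104))
for a in((488,210),(515,300),(525,195),(550,285)): print('beam',f(*a,.1))
print(g(247,252,.1),g(375,335,.1))
print('nozzle',f(438,343,.048),f(441,355,0),g(327,262,.048)); print('tweez',f(623,273,.005),f(658,380,.005))
d=viewer.get_image('wrist');print(d['world_from_camera'],d['fx'])
```

```text
pad top [[0.5636 0.3288 0.01  ]
 [0.5713 0.242  0.01  ]
 [0.4824 0.2336 0.01  ]
 [0.4749 0.3206 0.01  ]] [0.523  0.2813 0.01  ]
scene [[0.4921 0.2301 0.01  ]
 [0.4785 0.3203 0.01  ]
 [0.5693 0.3274 0.01  ]
 [0.5805 0.2392 0.01  ]] [0.5301 0.2792 0.01  ]
x dir deg [np.float64(5.249540797661188), np.float64(5.3997717325784915), np.float64(5.869196017813647), np.float64(4.457966275678436)]
fin top [0.4066 0.2681 0.07  ] scene [0.4057 0.2719 0.07  ]
knob top [ 0.6063 -0.006   0.154 ] [ 0.6073 -0.0033  0.154 ]
sole [ 0.6056 -0.0038  0.027 ] [ 0.6018 -0.0006  0.027 ]
boss [ 0.5984 -0.0035  0.104 ] [ 0.6105 -0.0049  0.104 ]
beam [0.7147 0.0484 0.1   ]
beam [0.6242 0.0216 0.1   ]
beam [0.7302 0.0125 0.1   ]
beam [ 0.6394 -0.0121  0.1   ]
[0.6199 0.0193 0.1   ] [0.7197 0.0539 0.1   ]
nozzle [0.5944 0.098  0.048 ] [0.5942 0.0974 0.    ] [0.5959 0.0975 0.048 ]
tweez [ 0.6802 -0.0874  0.005 ] [ 0.5682 -0.1223  0.005 ]
[[-0.2833 -0.906  -0.3145  0.2725]
 [-0.959   0.2682  0.0913  0.6242]
 [ 0.0016  0.3275 -0.9448  0.3728]
 [ 0.      0.      0.      1.    ]] 285.4054613968327
```

>>> {"api": "carry_out", "payload": {
  "moves": "1 4.32 -7.56 0 0 0 4.34;1 4.32 -7.56 0 0 0 4.34;1 4.32 -7.56 0 0 0 4.34;1 4.32 -7.56 0 0 0 4.34;1 4.32 -7.56 0 0 0 4.34"
}}

```text
time: 0.78
ee_pos: [0.3466, 0.3741, 0.2453]
orientation: [-3.138, -0.145, -0.0]
wrist_force: [0.8, 0.3, -0.2]
finger_gap: 0.0853
grip_force: 0.0
```

>>> {"api": "carry_out", "payload": {
  "moves": "1 1.2 -2.1 0 0 0 0;1 1.2 -2.1 0 0 0 0;1 1.2 -2.1 0 0 0 0"
}}

```text
time: 1.15
ee_pos: [0.407, 0.2679, 0.2454]
orientation: [3.138, 0.137, -0.0]
wrist_force: [-0.2, -0.2, 0.2]
finger_gap: 0.0855
grip_force: 0.0
```

Run:
```python
from h import *
np.set_printoptions(precision=4,suppress=True)
s=status.sense();print(s['ee_pos'],s['orientation'],s['joint_positions'],s['wrist_torque'])
d=snap('wrist','w1');print(d['world_from_camera'])
for p in ((.407,.269,.07),(.526,.28,.01),(.407,.269,0)): print(px(d,p))
```

```text
[0.407  0.2679 0.2454] [ 3.1385  0.1373 -0.0002] [ 0.9866  0.0456 -0.3887 -0.     -1.1366  0.6716] [ 0.0311  0.0436 -0.002 ]
[[ 0.0869 -0.9411 -0.3266  0.4918]
 [-0.9962 -0.0819 -0.0291  0.2763]
 [ 0.0007  0.3279 -0.9447  0.3737]
 [ 0.      0.      0.      1.    ]]
[321.9147 181.2261]
[321.3654  68.2871]
[321.9242 167.0537]
```

View pics/w1.png

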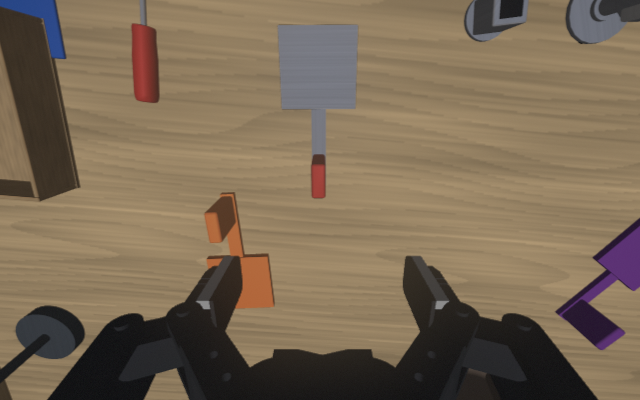

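The wrist view shows the fin's top centred near (318.5,181) and the pad corners at about (278,25), (357,24), (356,107) and (281,108). The orange look-alike's fin, at (222,215), is to the left.

Run:
```python
from h import *
np.set_printoptions(precision=4,suppress=True)
d=load('w1')
P=np.array([w(d,u,v,.01) for u,v in ((278,25),(357,24),(356,107),(281,108))]);print(P,P.mean(0))
for u,v in ((318.5,181),(318.5,164.5),(318.5,198)):print(w(d,u,v,.07))
print('orange fin',w(d,206,212,.07),w(d,235,193,.07),w(d,217,243,.07),w(d,243,257,.008))
a,b=w(d,312,40,.01),w(d,319,145,.008)
c=P.mean(0);f=w(d,318.5,181,.07);print(np.degrees(np.arctan2(c[1]-f[1],c[0]-f[0])),np.linalg.norm((c-f)[:2]))
```

```text
[[0.5657 0.3319 0.01  ]
 [0.5743 0.2444 0.01  ]
 [0.4869 0.2344 0.01  ]
 [0.4778 0.3251 0.01  ]] [0.5262 0.2839 0.01  ]
[0.4069 0.2728 0.07  ]
[0.4254 0.2743 0.07  ]
[0.3872 0.2711 0.07  ]
orange fin [0.3591 0.398  0.07  ] [0.385  0.3647 0.07  ] [0.3202 0.3868 0.07  ] [0.2655 0.3723 0.008 ]
5.350001449561492 0.11976247236847251
```

>>> {"api": "carry_out", "payload": {
  "moves": "1 0 .09 -1 0 0 0;1 0 .09 -2.2 0 0 0;1 0 .09 -3.2 0 0 0;1 0 .09 -4 0 0 0;1 0 .09 -4.2 0 0 0"
}}

```text
time: 1.82
ee_pos: [0.4046, 0.2751, 0.033]
orientation: [3.134, 0.146, -0.005]
wrist_force: [-0.1, 0.6, 0.5]
finger_gap: 0.0858
grip_force: 0.0
```

>>> {"api": "carry_out", "payload": {
  "moves": "1 0 0 0 0 0 0;0 0 0 0 0 0 0;0 0 0 0 0 0 0;0 0 0 0 0 0 0;0 0 0 0 0 0 0",
  "grip_force": 60
}}

```text
time: 2.45
ee_pos: [0.4062, 0.2756, 0.0359]
orientation: [-3.138, -0.144, -0.001]
wrist_force: [-0.7, -3.0, 5.1]
finger_gap: 0.0154
grip_force: 58.0
```

>>> {"api": "carry_out", "payload": {
  "moves": "0 0 0 0 0 0 0;0 0 0 0 0 0 0;0 0 0 0 0 0 0;0 0 0 0 0 0 0"
}}

```text
time: 2.95
ee_pos: [0.4062, 0.2756, 0.036]
orientation: [-3.138, -0.145, -0.001]
wrist_force: [-1.2, -1.0, 6.1]
finger_gap: 0.0157
grip_force: 58.8
```

>>> {"api": "carry_out", "payload": {
  "moves": "0 0 0 .3 0 0 0;0 0 0 1.1 0 0 0;0 0 0 2.2 0 0 0;0 0 -.8 3 0 0 0;0 0 -1.6 3.3 0 0 0"
}}

```text
time: 3.58
ee_pos: [0.4062, 0.1952, 0.2024]
orientation: [-3.136, -0.146, -0.003]
wrist_force: [0.3, 0.3, -3.3]
finger_gap: 0.0154
grip_force: 59.1
```

>>> {"api": "carry_out", "payload": {
  "moves": "0 0 -.8 0 0 0 0;0 0 -1.6 0 0 0 0;0 0 -1.9 0 0 0 0;0 0 -1.9 0 0 0 0;0 0 -1.9 0 0 0 0"
}}

```text
time: 4.2
ee_pos: [0.4061, 0.1011, 0.2002]
orientation: [-3.138, -0.144, 0.0]
wrist_force: [0.2, 0.7, -3.4]
finger_gap: 0.0152
grip_force: 59.1
```

Run:
```python
from h import *
np.set_printoptions(precision=4,suppress=True)
d=snap('wrist','w2');s=status.sense();print(s['ee_pos'],s['orientation'],s['wrist_force'],s['wrist_torque'],s['joint_positions'])
for p in ((.605,-.004,.154),(.605,-.004,.026)): print(px(d,p))
```

```text
[0.4061 0.1012 0.2002] [ 3.1382  0.1451 -0.0003] [ 0.1579  0.3713 -2.5183] [-0.0608  0.2663  0.001 ] [ 0.7202 -0.0404 -0.5856 -0.0001 -1.0258  0.943 ]
[ 591.5698 -138.3454]
[462.2569 -24.1893]
```

View pics/w2.png

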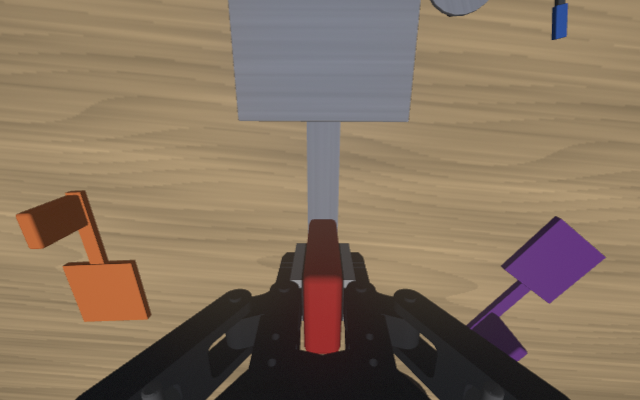

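Run:
```python
from h import *
np.set_printoptions(precision=4,suppress=True)
d=load('w2'); zp=.2-.036
A=w(d,239,121,zp);B=w(d,408,121,zp);print('rear edge',A,B,np.linalg.norm(A-B),(A+B)/2)
u=np.array([np.cos(np.radians(5.3)),np.sin(np.radians(5.3))]);
print('pad ctr',((A+B)/2)[:2]+.045*u, np.degrees(np.arctan2(A[0]-B[0],B[1]-A[1])))
print('TCP+', np.array([.4069,.1012])+.12*u)
print('px of sole near pts'); 
for f in ((.605,-.004),(.603,-.002)):
  q=np.array([px(d,(f[0]+.033*np.cos(a),f[1]+.033*np.sin(a),.024)) for a in np.linspace(0,6.28,200)]);i=q[:,1].argmax();print(f,q[i])
# top view knob / sole re-projection
t=load('top0');s=load('scene0')
for n,D,o in(('t',t,(165,75)),('s',s,(290,165))):
  for z in(.154,.122,.027):print(n,z,(px(D,(.605,-.004,z))+.37-o)*3.75)
# subpixel sole left/right in rows
g=d['frame'][0:22,420:500].astype(int);m=(abs(g[:,:,0]-g[:,:,2])<25)
for r_ in range(0,20,3):
  k=np.where(m[r_])[0]; print(r_, (k.min()+420,k.max()+420) if len(k) else None)
```

```text
rear edge [0.4754 0.155  0.164 ] [0.484  0.0611 0.164 ] 0.09426029745699169 [0.4797 0.108  0.164 ]
pad ctr [0.5245 0.1122] -174.7551667803188
TCP+ [0.5264 0.1123]
px of sole near pts
(0.605, -0.004) [455.0247  19.4031]
(0.603, -0.002) [452.3894  21.6413]
t 0.154 [541.8128 304.3467]
t 0.122 [541.6437 313.42  ]
t 0.027 [541.1755 338.5441]
s 0.154 [207.3188 180.2318]
s 0.122 [205.5059 220.6544]
s 0.027 [200.5466 331.2337]
0 (np.int64(420), np.int64(487))
3 (np.int64(420), np.int64(484))
6 (np.int64(434), np.int64(480))
9 (np.int64(438), np.int64(476))
12 (np.int64(441), np.int64(471))
15 (np.int64(447), np.int64(463))
18 None
```

>>> {"api": "carry_out", "payload": {
  "moves": "0 0 -1 0 0 0 1.5;0 0 -2 0 0 0 3;0 0 -3 0 0 0 4.5;0 0 -4 0 0 0 4.94;0 0 -4.43 0 0 0 4.94"
}}

```text
time: 4.88
ee_pos: [0.4061, -0.1223, 0.2001]
orientation: [3.035, 0.812, -0.001]
wrist_force: [-0.0, 1.3, -3.5]
finger_gap: 0.0155
grip_force: 59.5
```

>>> {"api": "carry_out", "payload": {
  "moves": "0 0 0 -1 0 0 0;0 0 0 -2 0 0 0;0 0 0 -2.7 0 0 0;0 0 0 -2.9 0 0 0;0 0 0 -2.9 0 0 0"
}}

```text
time: 5.5
ee_pos: [0.4065, -0.1206, 0.0553]
orientation: [3.034, 0.814, -0.002]
wrist_force: [-0.2, 0.6, -2.1]
finger_gap: 0.0154
grip_force: 59.5
```

Run:
```python
from h import *
np.set_printoptions(precision=4,suppress=True)
s=status.sense();print(s['ee_pos'],s['orientation'],s['wrist_force'],s['wrist_torque'],s['joint_positions'])
d=snap('wrist','w3');e=snap('scene','s3')
a=cv2.resize(d['frame'][:260,140:620,::-1],(600,325));b=cv2.resize(e['frame'][170:290,240:500,::-1],(600,277),interpolation=cv2.INTER_CUBIC)
cv2.imwrite('pics/c3.png',np.vstack([a,b])[:600])
print(px(d,(.6065,-.005,.027)),px(d,(.6065,-.005,.154)))
```

```text
[ 0.4065 -0.1206  0.0553] [ 3.0341  0.8139 -0.0017] [-0.2013  0.587  -2.1067] [-0.1203  0.2344  0.0572] [ 0.1813  0.1795 -0.767   0.0005 -0.6253  1.9133]
[ 324.0085 -339.7424] [ 311.4561 2311.6779]
```

View pics/c3.png

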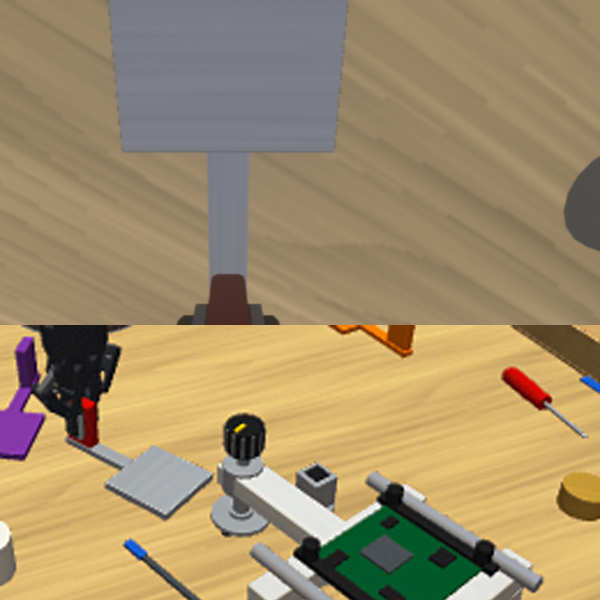

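The wrist and scene views show the plate lined up with the foot. The purple look-alike is near the fin, so I'll check its clearance before lowering.

Run:
```python
from h import *
np.set_printoptions(precision=4,suppress=True)
t=load('top0')
for u,v in((358,226),(380,238),(366,258),(348,245)):print('purple pad',w(t,u,v,.01))
for u,v in((346,273),(354,258)):print('purple fin',w(t,u,v,.07))
d=load('w2')
for u,v in((559,217),(606,257),(549,303),(502,265)):print('w2 pad',w(d,u,v,.01))
```

```text
purple pad [ 0.3767 -0.1869  0.01  ]
purple pad [ 0.3323 -0.2678  0.01  ]
purple pad [ 0.2586 -0.2146  0.01  ]
purple pad [ 0.3061 -0.149   0.01  ]
purple fin [ 0.2018 -0.1358  0.07  ]
purple fin [ 0.2545 -0.1648  0.07  ]
w2 pad [ 0.3835 -0.1877  0.01  ]
w2 pad [ 0.3354 -0.2672  0.01  ]
w2 pad [ 0.2599 -0.2199  0.01  ]
w2 pad [ 0.3119 -0.1389  0.01  ]
```

>>> {"api": "carry_out", "payload": {
  "moves": "0 0 0 -.2 0 0 0;0 0 0 -.34 0 0 0;0 0 0 -.34 0 0 0"
}}

```text
time: 5.98
ee_pos: [0.4056, -0.121, 0.0379]
orientation: [-3.035, -0.812, 0.001]
wrist_force: [-0.5, -0.4, -2.8]
finger_gap: 0.0155
grip_force: 59.4
```

>>> {"api": "carry_out", "payload": {
  "moves": "0 .3 .17 0 0 0 0;0 .7 .4 0 0 0 0;0 1.1 .63 0 0 0 0;0 1.5 .86 0 0 0 0;0 1.7 .98 0 0 0 0"
}}

```text
time: 6.6
ee_pos: [0.4931, -0.0707, 0.0382]
orientation: [3.034, 0.814, 0.001]
wrist_force: [-0.1, 0.6, -2.6]
finger_gap: 0.0155
grip_force: 59.4
```

>>> {"api": "carry_out", "payload": {
  "moves": "0 .1 .06 0 0 0 0;0 .2 .12 0 0 0 0;0 .2 .12 0 0 0 0;0 .2 .12 0 0 0 0"
}}

```text
time: 7.1
ee_pos: [0.5006, -0.0661, 0.0383]
orientation: [-3.035, -0.812, 0.0]
wrist_force: [0.1, 1.0, -3.3]
finger_gap: 0.015
grip_force: 59.4
```

>>> {"api": "carry_out", "payload": {
  "moves": "0 .03 .01 -.02 0 0 0;0 .03 .01 -.04 0 0 0;0 .03 .01 -.05 0 0 0;0 .03 .01 -.05 0 0 0"
}}

```text
time: 7.6
ee_pos: [0.5025, -0.0656, 0.0361]
orientation: [3.035, 0.812, 0.0]
wrist_force: [-3.0, -1.8, 3.5]
finger_gap: 0.0154
grip_force: 60.5
```

Run:
```python
from h import *
np.set_printoptions(precision=4,suppress=True)
s=status.sense();print(s['ee_pos'],s['orientation'],s['wrist_force'],s['wrist_torque'],s['joint_positions'])
d=snap('scene','s4');e=snap('top','t4')
a=cv2.resize(d['frame'][200:275,310:410,::-1],(480,360),interpolation=cv2.INTER_CUBIC);b=cv2.resize(e['frame'][130:205,270:350,::-1],(320,300),interpolation=cv2.INTER_CUBIC)
o=np.zeros((360,800,3),np.uint8);o[:,:480]=a;o[:300,480:]=b;cv2.imwrite('pics/c4.png',o)
# predicted pad corners in scene crop
from math import cos,sin,radians
c=np.array([.6065,-.005]);u=np.array([cos(radians(30)),.5]);v=np.array([-.5,u[0]])
for i,j in((1,1),(1,-1),(-1,-1),(-1,1)):
  p=c+.045*(i*u+j*v);print((px(d,(*p,.01))-(310,200))*4.8,(px(e,(*p,.01))-(270,130))*4+(480,0))
```

```text
[ 0.5025 -0.0656  0.0361] [3.0348 0.812  0.0004] [-2.9963 -1.8455  3.4502] [-0.4996  0.5431  0.0107] [ 0.2585  0.3277 -0.6074  0.0001 -0.6354  1.8351]
[273.5653 268.693 ] [571.9781 125.3946]
[180.6835 366.5634] [654.2422  80.1254]
[ 39.3932 291.6651] [701.6429 159.8697]
[136.5271 202.6095] [619.0411 205.8864]
```

View pics/c4.png

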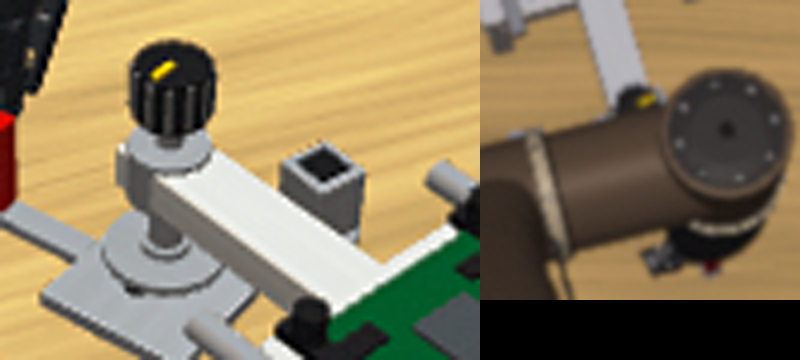

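The scene crop shows the pad flat under the sole. Its corner at (40,295) matches the prediction of (39,292), and the sole's centre is near (165,250). I'll release it and lift.

>>> {"api": "carry_out", "payload": {
  "moves": ".3 0 0 0 0 0 0;.5 0 0 0 0 0 0;.5 0 0 0 0 0 0;.5 0 0 .3 0 0 0;.5 0 0 1 0 0 0"
}}

```text
time: 8.32
ee_pos: [0.5016, -0.0656, 0.0859]
orientation: [-3.035, -0.812, 0.005]
wrist_force: [1.5, 1.2, -0.8]
finger_gap: 0.043
grip_force: 0.0
```

>>> {"api": "carry_out", "payload": {
  "moves": "1 -.3 -.2 1 0 0 0;1 -.8 -.5 2 0 0 0;1 -1 -.6 2.8 0 0 0;1 -1 -.6 3 0 0 0;1 -1 -.6 3 0 0 0"
}}

```text
time: 8.95
ee_pos: [0.4528, -0.0953, 0.2369]
orientation: [3.035, 0.812, 0.004]
wrist_force: [-0.7, 0.8, -0.5]
finger_gap: 0.086
grip_force: 0.0
```

Run:
```python
from h import *
np.set_printoptions(precision=4,suppress=True)
d=snap('wrist','w5');s=status.sense();print(s['ee_pos'],s['orientation'],s['wrist_force'],s['wrist_torque'],s['joint_positions'])
c=np.array([.6065,-.005]);u=np.array([.866,.5]);v=np.array([-.5,.866])
for i,j in((1,1),(1,-1),(-1,-1),(-1,1)): print('padcorner',px(d,(*(c+.045*(i*u+j*v)),.01)))
for z in(.027,.104,.154):print(z,px(d,(*c,z)))
```

```text
[ 0.4523 -0.0953  0.2357] [-3.0345 -0.812  -0.0004] [ 0.3079  0.7488 -1.3844] [-0.0114  0.0318 -0.0124] [ 0.22    0.0082 -0.4507 -0.0004 -1.1117  1.8739]
padcorner [276.8677 -42.8897]
padcorner [365.1157 -42.9348]
padcorner [361.2674  54.9569]
padcorner [281.0965  55.0286]
0.027 [321.0643   3.2885]
0.104 [320.8471 -29.274 ]
0.154 [320.6063 -65.3891]
```

View pics/w5.png

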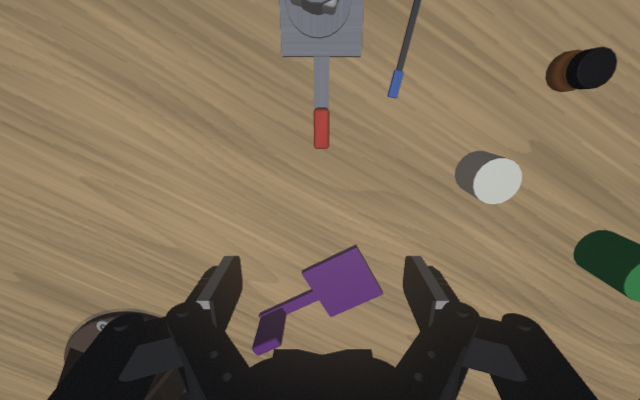

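The wrist view shows the pad's rear corners at (281,56) and (362,56), with the sole arc spanning u 287–351 and its nearest edge at row 38. That is centred within about 2 mm sideways. Next I'll move above the knob, tool turned fully anticlockwise.

>>> {"api": "carry_out", "payload": {
  "moves": "1 .8 .5 0 0 0 2;1 1.6 1 0 0 0 4;1 2.4 1.4 0 0 0 6;1 3.08 1.81 0 0 0 8;1 3.08 1.81 0 0 0 10"
}}

```text
time: 9.62
ee_pos: [0.6078, -0.0035, 0.2323]
orientation: [-2.399, -2.026, 0.007]
wrist_force: [-0.2, -0.8, -0.1]
finger_gap: 0.0858
grip_force: 0.0
```

>>> {"api": "carry_out", "payload": {
  "moves": "1 0 0 0 0 0 2;1 0 0 0 0 0 2;1 0 0 0 0 0 2"
}}

```text
time: 10.0
ee_pos: [0.6062, -0.0049, 0.2348]
orientation: [-2.226, -2.216, 0.002]
wrist_force: [0.4, -0.3, 0.0]
finger_gap: 0.0852
grip_force: 0.0
```

Run:
```python
from h import *
np.set_printoptions(precision=4,suppress=True)
d=load('w5');c=np.array([.6065,-.005]);u=np.array([.866,.5])
for z in(.022,.026,.03):print(z,px(d,(*(c-.033*u),z)), px(d,(*(c-.033*np.array([-.5,.866])),z)))
print(w(d,281,56,.01),w(d,362,56,.01))
d=snap('wrist','w6');s=status.sense();print(s['ee_pos'],s['orientation'],s['wrist_force'],s['wrist_torque'],s['joint_positions'])
for z in (.154,.122):print(px(d,(*c,z)))
```

```text
0.022 [321.1448  40.8565] [353.0637   4.8238]
0.026 [321.1377  40.1106] [353.4716   3.5816]
0.03 [321.1304  39.3459] [353.8903   2.3067]
[0.5441 0.0111 0.01  ] [ 0.5895 -0.0678  0.01  ]
[ 0.6063 -0.005   0.2351] [-2.2252 -2.2169  0.0017] [-0.1558  0.7322  0.4052] [-0.0553  0.0399 -0.0174] [ 0.3137  0.2541 -0.1603 -0.0001 -1.1576  2.8242]
[322.281  214.2632]
[322.2951 200.661 ]
```

View pics/w6.png

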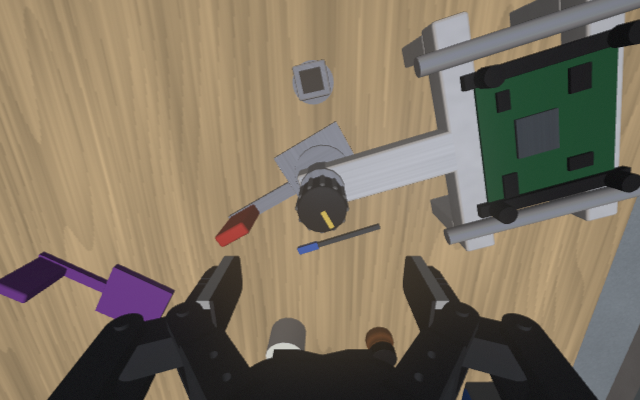

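The knob fills about u 296–347, down to row 232. I'll measure its outline numerically.

Run:
```python
from h import *
np.set_printoptions(precision=4,suppress=True)
d=load('w6');g=d['frame'].max(2);m=np.zeros_like(g)
m[165:245,285:360]=(g[165:245,285:360]<75)
n,l,st,ce=cv2.connectedComponentsWithStats(m.astype(np.uint8));i=st[1:,4].argmax()+1;print(st[i],ce[i])
hull=cv2.convexHull(np.argwhere(l==i)[:,::-1].astype(np.int32)).reshape(-1,2).astype(float)
from scipy.optimize import least_squares
def model(c):
    a=np.linspace(0,2*np.pi,120);P=[px(d,(c[0]+.02*np.cos(t),c[1]+.02*np.sin(t),z)) for z in(.154,.122) for t in a]
    return cv2.convexHull(np.array(P,np.float32))
def res(c):
    h=model(c);return [cv2.pointPolygonTest(h,(float(x),float(y)),True) for x,y in hull if y>190]
o=least_squares(res,[.6065,-.003],diff_step=.01);print(o.x,np.round(o.fun,1))
# top and scene similarly with box
for f,(a,b,c0,e) in(('top0',(148,168,300,320)),('scene0',(205,232,332,360))):
    d=load(f);g=d['frame'].max(2);m=(g<60).astype(np.uint8);mm=np.zeros_like(m);mm[a:b,c0:e]=m[a:b,c0:e]
    n,l,st,ce=cv2.connectedComponentsWithStats(mm);i=st[1:,4].argmax()+1
    hull=cv2.convexHull(np.argwhere(l==i)[:,::-1].astype(np.int32)).reshape(-1,2).astype(float)
    res=lambda c:[cv2.pointPolygonTest(model(c),(float(x),float(y)),True)-.5 for x,y in hull]
    o=least_squares(res,[.6065,-.003],diff_step=.01);print(f,st[i],o.x,np.round(o.fun,1))
```

```text
[ 296  176   52   56 2013] [321.2196 203.2866]
[0.6058 0.0004] [-0.1  0.6  0.4  0.3  0.3 -0.6 -0.3 -0.4 -0.1 -0.1  0.2  0.   0.7 -0.
 -0.2]
top0 [304 152  11  11  79] [ 0.604  -0.0034] [ 0.1  0.7  0.9  0.4 -0.   0.3  0.7  0.6  0.8]
scene0 [337 209  18  20 263] [ 0.6062 -0.0025] [-0.7  0.2  0.8  0.8  0.3  0.2  0.4  0.6 -0.4  0.2  0.4  0.4  0.5  0.3
  0.4 -0.3]
```

>>> {"api": "carry_out", "payload": {
  "moves": "1 0 .06 -.7 0 0 0;1 0 .06 -1.4 0 0 0;1 0 .06 -1.9 0 0 0;1 0 .06 -2 0 0 0;1 0 .06 -2 0 0 0"
}}

```text
time: 10.68
ee_pos: [0.6068, -0.0019, 0.1363]
orientation: [2.223, 2.22, 0.0]
wrist_force: [0.2, -0.0, 1.0]
finger_gap: 0.0855
grip_force: 0.0
```

>>> {"api": "carry_out", "payload": {
  "moves": ".3 0 0 0 0 0 0;.3 0 0 0 0 0 0;.3 0 0 0 0 0 0;.3 0 0 0 0 0 0;.3 0 0 0 0 0 0",
  "grip_force": 20
}}

```text
time: 11.3
ee_pos: [0.6058, -0.0019, 0.1366]
orientation: [-2.222, -2.22, 0.001]
wrist_force: [-5.2, 2.0, 6.7]
finger_gap: 0.0396
grip_force: 20.4
```

```bash
cat > s.py <<'E'
from h import *
np.set_printoptions(precision=4,suppress=True)
F=[]
for i in range(4):
    viewer.get_image('wrist');s=status.sense();F.append(np.r_[s['wrist_force'],s['wrist_torque'],s['joint_efforts'][5]])
print(np.mean(F,0),np.std(F,0));print(s['time'],s['ee_pos'],s['orientation'],s['joint_positions'],s['finger_gap'],s['grip_force'])
E
python3 s.py
```

```text
[-4.9236  1.2461  5.9959  0.4377  1.8013  0.0034 -0.0109] [0.2218 0.3161 0.5548 0.0203 0.0143 0.0027 0.    ]
11.5 [ 0.6058 -0.0019  0.1366] [-2.2217 -2.2204  0.0009] [ 0.3188  0.3364 -0.2872 -0.0003 -0.9479  2.8224] 0.039259145242879816 20.424769520759583
```

>>> {"api": "carry_out", "payload": {
  "moves": ".8 0 0 0 0 0 0;.8 0 0 0 0 0 0;.8 0 0 0 0 0 -2;.8 0 0 0 0 0 -4;.8 0 0 0 0 0 -6"
}}

```text
time: 12.12
ee_pos: [0.6067, -0.0019, 0.1357]
orientation: [2.726, 1.562, 0.0]
wrist_force: [-0.4, 0.3, -0.6]
finger_gap: 0.0686
grip_force: 0.0
```

>>> {"api": "carry_out", "payload": {
  "moves": ".8 0 0 0 0 0 -2;.8 0 0 0 0 0 -4;.8 0 0 0 0 0 -6;.8 0 0 0 0 0 -8;.8 0 0 0 0 0 -10"
}}

```text
time: 12.75
ee_pos: [0.6067, -0.0019, 0.1357]
orientation: [3.13, 0.264, 0.0]
wrist_force: [-0.1, -0.4, -0.8]
finger_gap: 0.0679
grip_force: 0.0
```

>>> {"api": "carry_out", "payload": {
  "moves": ".8 0 0 0 0 0 -2;.8 0 0 0 0 0 -2;.3 0 0 0 0 0 -2;.3 0 0 0 0 0 -2;.3 0 0 0 0 0 -2"
}}

```text
time: 13.38
ee_pos: [0.6065, -0.0024, 0.136]
orientation: [3.141, 0.001, -0.0]
wrist_force: [0.0, -3.7, 2.0]
finger_gap: 0.0393
grip_force: 22.0
```

>>> {"api": "carry_out", "payload": {
  "moves": ".3 0 0 0 0 0 0;.3 0 0 0 0 0 0"
}}

```text
time: 13.62
ee_pos: [0.6065, -0.0024, 0.136]
orientation: [3.141, -0.0, 0.0]
wrist_force: [0.5, -5.5, 2.2]
finger_gap: 0.0394
grip_force: 22.1
```

```bash
python3 s.py
```

```text
[ 0.562  -5.5539  2.2817 -1.9529 -0.088   0.0543 -0.0447] [0.3901 0.2639 0.3231 0.034  0.0116 0.0284 0.0041]
13.825 [ 0.6065 -0.0023  0.136 ] [ 3.1411 -0.0006  0.0001] [ 0.3182  0.3378 -0.2872  0.0006 -0.9459  1.2518] 0.039530615868745976 22.147589027881622
```

>>> {"api": "carry_out", "payload": {
  "moves": ".3 -.015 -.015 0 0 0 -1;.3 -.015 -.015 0 0 0 -3;.3 -.015 -.015 0 0 0 -5;.3 -.015 -.015 0 0 0 -7;.3 -.015 -.015 0 0 0 -8",
  "grip_force": 35
}}

```text
time: 14.45
ee_pos: [0.6063, -0.0029, 0.1361]
orientation: [-2.95, 1.081, -0.002]
wrist_force: [2.1, -5.2, 1.1]
finger_gap: 0.0392
grip_force: 35.3
```

```bash
python3 s.py
```

```text
[ 2.455  -4.8677  0.7154 -1.775  -0.6523 -0.0578 -0.1786] [0.3098 0.2612 0.4578 0.0192 0.0146 0.0084 0.4786]
14.65 [ 0.6063 -0.0029  0.136 ] [-2.9517  1.0753 -0.0016] [ 0.3174  0.3368 -0.2884  0.0006 -0.9446  0.5543] 0.03934787683804768 35.34751296043396
```

>>> {"api": "carry_out", "payload": {
  "moves": ".3 0 0 0 0 0 -2;.3 0 0 0 0 0 -4;.3 0 0 0 0 0 -6;.3 0 0 0 0 0 -8"
}}

```text
time: 15.15
ee_pos: [0.6058, -0.0031, 0.136]
orientation: [2.4, -2.026, 0.001]
wrist_force: [-0.1, -5.4, 2.6]
finger_gap: 0.0392
grip_force: 35.4
```

```bash
python3 s.py
```

```text
[ 0.0913 -5.3558  2.0301 -2.0391 -0.0923 -0.0603 -0.2988] [0.3277 0.5215 0.4054 0.029  0.0177 0.022  1.0878]
15.35 [ 0.6058 -0.0031  0.136 ] [ 2.4055 -2.0202  0.0007] [ 0.3173  0.3366 -0.2888  0.0007 -0.9454 -0.144 ] 0.039337933800154705 35.47431528568268
```

>>> {"api": "carry_out", "payload": {
  "moves": ".3 0 0 0 0 0 -1;.3 0 0 0 0 0 -2;.3 0 0 0 0 0 -2"
}}

```text
time: 15.72
ee_pos: [0.6057, -0.0031, 0.136]
orientation: [2.219, -2.223, 0.001]
wrist_force: [0.9, -5.7, 2.2]
finger_gap: 0.0391
grip_force: 35.5
```

```bash
python3 s.py
```

```text
[-0.1581 -5.6607  3.0393 -1.9489  0.1142 -0.0758  0.0011] [0.2681 0.926  0.3595 0.0324 0.0075 0.0246 0.0664]
15.925 [ 0.6057 -0.0032  0.136 ] [ 2.2204 -2.2219  0.0004] [ 0.3173  0.3365 -0.2889  0.0006 -0.9456 -0.3183] 0.03891853040830142 35.51163911819458
```

>>> {"api": "carry_out", "payload": {
  "moves": ".3 0 0 0 0 0 -1;.3 0 0 0 0 0 -2;.3 0 0 0 0 0 -2"
}}

```text
time: 16.3
ee_pos: [0.6055, -0.0032, 0.136]
orientation: [2.017, -2.408, 0.0]
wrist_force: [-0.9, -5.1, 2.4]
finger_gap: 0.0392
grip_force: 35.6
```

```bash
python3 s.py
```

```text
[-0.3984 -5.6133  3.5529 -1.8866  0.2667 -0.0323  0.0014] [0.2962 0.242  0.3394 0.0388 0.0312 0.0453 0.0664]
16.5 [ 0.6055 -0.0032  0.136 ] [ 2.0182 -2.4068  0.0003] [ 0.3173  0.3365 -0.289   0.0005 -0.9458 -0.4928] 0.03936442302953135 35.552878975868225
```

>>> {"api": "carry_out", "payload": {
  "moves": ".3 0 0 0 0 0 -1;.3 0 0 0 0 0 -2;.3 0 0 0 0 0 -2"
}}

```text
time: 16.88
ee_pos: [0.6054, -0.0031, 0.136]
orientation: [1.799, -2.574, 0.0]
wrist_force: [-1.7, -4.6, 3.8]
finger_gap: 0.0388
grip_force: 35.6
```

```bash
python3 s.py
```

```text
[-1.3964 -4.9533  3.9295 -1.7535  0.5004 -0.048   0.0016] [0.6147 0.5349 0.2842 0.031  0.038  0.0344 0.0664]
17.075 [ 0.6054 -0.0031  0.136 ] [ 1.8008 -2.5734  0.0002] [ 0.3174  0.3364 -0.2891  0.0004 -0.946  -0.6673] 0.03926196866071063 35.59490919113159
```

```bash
sed -i 's/range(4)/range(7)/; s/print(np.mean(F,0),np.std(F,0))/print("TZ %.4f +- %.4f"%(np.mean(F,0)[5],np.std(F,0)[5]\/7**.5),np.mean(F,0)[:3])/; s/,s\[.ee_pos.\].*$/,s["joint_positions"][5],s["ee_pos"])/' s.py; cat s.py
```

```text
from h import *
np.set_printoptions(precision=4,suppress=True)
F=[]
for i in range(7):
    viewer.get_image('wrist');s=status.sense();F.append(np.r_[s['wrist_force'],s['wrist_torque'],s['joint_efforts'][5]])
print("TZ %.4f +- %.4f"%(np.mean(F,0)[5],np.std(F,0)[5]/7**.5),np.mean(F,0)[:3]);print(s['time'],s["joint_positions"][5],s["ee_pos"])
```

>>> {"api": "carry_out", "payload": {
  "moves": ".3 0 0 0 0 0 -1;.3 0 0 0 0 0 -2;.3 0 0 0 0 0 -2"
}}

```text
time: 17.45
ee_pos: [0.6053, -0.0031, 0.136]
orientation: [1.569, -2.721, 0.0]
wrist_force: [-2.9, -5.2, 4.3]
finger_gap: 0.0391
grip_force: 35.7
```

```bash
python3 s.py
```

```text
TZ -0.0512 +- 0.0087 [-2.2728 -5.0211  4.2824]
17.8 -0.8406441983833526 [ 0.6053 -0.003   0.136 ]
```

>>> {"api": "carry_out", "payload": {
  "moves": ".3 0 0 0 0 0 -1;.3 0 0 0 0 0 -2;.3 0 0 0 0 0 -2"
}}

```text
time: 18.18
ee_pos: [0.6052, -0.003, 0.136]
orientation: [1.326, -2.847, -0.0]
wrist_force: [-2.7, -4.3, 5.1]
finger_gap: 0.0387
grip_force: 35.7
```

```bash
python3 s.py
```

```text
TZ -0.0684 +- 0.0131 [-2.7554 -4.103   4.88  ]
18.525 -1.0151635510250576 [ 0.6052 -0.003   0.136 ]
```

>>> {"api": "carry_out", "payload": {
  "moves": ".3 0 0 0 0 0 -1;.3 0 0 0 0 0 -2;.3 0 0 0 0 0 -2"
}}

```text
time: 18.9
ee_pos: [0.6051, -0.0029, 0.136]
orientation: [1.073, -2.951, -0.0]
wrist_force: [-3.8, -4.2, 4.8]
finger_gap: 0.039
grip_force: 35.7
```

```bash
python3 s.py
```

```text
TZ -0.0384 +- 0.0059 [-3.1548 -3.5915  4.8881]
19.25 -1.1897099394270485 [ 0.6051 -0.0029  0.136 ]
```

>>> {"api": "carry_out", "payload": {
  "moves": ".3 0 0 0 0 0 -1;.3 0 0 0 0 0 -2;.3 0 0 0 0 0 -2"
}}

```text
time: 19.62
ee_pos: [0.605, -0.0028, 0.136]
orientation: [0.812, -3.034, -0.0]
wrist_force: [-4.0, -3.3, 5.5]
finger_gap: 0.0388
grip_force: 35.8
```

```bash
python3 s.py
```

```text
TZ -0.0485 +- 0.0133 [-3.4326 -3.1036  5.5905]
19.975 -1.3642267171403009 [ 0.6051 -0.0028  0.136 ]
```

>>> {"api": "carry_out", "payload": {
  "moves": ".3 0 0 0 0 0 -1;.3 0 0 0 0 0 -2;.3 0 0 0 0 0 -2"
}}

```text
time: 20.35
ee_pos: [0.605, -0.0027, 0.136]
orientation: [0.544, -3.093, -0.0]
wrist_force: [-3.7, -1.8, 6.0]
finger_gap: 0.0392
grip_force: 35.8
```

```bash
python3 s.py
```

```text
TZ -0.0551 +- 0.0103 [-4.0038 -2.409   5.6149]
20.7 -1.538768164077462 [ 0.605  -0.0027  0.136 ]
```

>>> {"api": "carry_out", "payload": {
  "moves": ".3 0 0 0 0 0 -1;.3 0 0 0 0 0 -2;.3 0 0 0 0 0 -2"
}}

```text
time: 21.08
ee_pos: [0.6049, -0.0025, 0.136]
orientation: [0.273, -3.129, -0.0]
wrist_force: [-4.3, -1.3, 6.2]
finger_gap: 0.0391
grip_force: 35.8
```

```bash
python3 s.py
```

```text
TZ -0.0640 +- 0.0148 [-4.4408 -1.6213  5.7762]
21.425 -1.7132814685405295 [ 0.6049 -0.0025  0.136 ]
```

>>> {"api": "carry_out", "payload": {
  "moves": ".3 0 0 0 0 0 -1;.3 0 0 0 0 0 -2;.3 0 0 0 0 0 -2"
}}

```text
time: 21.8
ee_pos: [0.6049, -0.0024, 0.136]
orientation: [-0.001, -3.14, -0.001]
wrist_force: [-4.4, -0.8, 5.6]
finger_gap: 0.0389
grip_force: 35.8
```

```bash
python3 s.py
```

```text
TZ -0.0586 +- 0.0100 [-4.5335 -0.8689  5.9699]
22.15 -1.8878446370573136 [ 0.6049 -0.0024  0.136 ]
```

>>> {"api": "carry_out", "payload": {
  "moves": ".3 0 0 0 0 0 -1;.3 0 0 0 0 0 -2;.3 0 0 0 0 0 -2"
}}

```text
time: 22.52
ee_pos: [0.6049, -0.0023, 0.136]
orientation: [-0.275, -3.128, -0.001]
wrist_force: [-5.1, -0.6, 6.2]
finger_gap: 0.0391
grip_force: 35.9
```

```bash
python3 s.py
```

```text
TZ -0.1006 +- 0.0114 [-4.9698 -0.3438  6.0567]
22.875 -2.0623991068747323 [ 0.605  -0.0023  0.136 ]
```

```bash
python3 s.py; python3 s.py
```

```text
TZ -0.0998 +- 0.0091 [-5.0981 -0.3926  6.3551]
23.225 -2.0623952097379874 [ 0.605  -0.0023  0.136 ]
TZ -0.1092 +- 0.0151 [-4.3322 -0.3774  6.0778]
23.575 -2.062415171442685 [ 0.6049 -0.0023  0.136 ]
```

>>> {"api": "carry_out", "payload": {
  "moves": ".3 0 0 0 0 0 -.5;.3 0 0 0 0 0 -1;.3 0 0 0 0 0 -1"
}}

```text
time: 23.95
ee_pos: [0.605, -0.0022, 0.136]
orientation: [-0.41, -3.114, -0.001]
wrist_force: [-4.4, 0.0, 6.3]
finger_gap: 0.039
grip_force: 35.9
```

```bash
python3 s.py; python3 s.py;python3 s.py
```

```text
TZ -0.0723 +- 0.0091 [-4.5178 -0.1659  6.2274]
24.3 -2.149655628159091 [ 0.605  -0.0022  0.136 ]
TZ -0.0696 +- 0.0086 [-4.7405 -0.184   6.3603]
24.65 -2.149630866818556 [ 0.605  -0.0022  0.136 ]
TZ -0.0707 +- 0.0085 [-4.6489 -0.1408  6.2079]
25.0 -2.14959493082877 [ 0.605  -0.0022  0.136 ]
```

>>> {"api": "carry_out", "payload": {
  "moves": ".3 0 0 0 0 0 1;.3 0 0 0 0 0 2;.3 0 0 0 0 0 2"
}}

```text
time: 25.38
ee_pos: [0.6049, -0.0023, 0.136]
orientation: [-0.134, -3.138, -0.001]
wrist_force: [-5.3, -0.8, 6.5]
finger_gap: 0.039
grip_force: 35.9
```

```bash
python3 s.py
```

```text
TZ 0.0680 +- 0.0112 [-4.6944 -0.5151  6.0961]
25.725 -1.9749282334689346 [ 0.605  -0.0023  0.136 ]
```

>>> {"api": "carry_out", "payload": {
  "moves": ".3 0 0 0 0 0 -1;.3 0 0 0 0 0 -2;.3 0 0 0 0 0 -2"
}}

```text
time: 26.1
ee_pos: [0.605, -0.0022, 0.136]
orientation: [-0.411, -3.113, -0.001]
wrist_force: [-5.2, -0.4, 6.2]
finger_gap: 0.0389
grip_force: 35.9
```

```bash
python3 s.py;python3 s.py
```

```text
TZ -0.1105 +- 0.0154 [-4.7405 -0.2113  6.2239]
26.45 -2.1496917317600346 [ 0.605  -0.0022  0.136 ]
TZ -0.1204 +- 0.0091 [-5.0848 -0.1402  6.4036]
26.8 -2.1497123052106177 [ 0.605  -0.0022  0.136 ]
```

>>> {"api": "carry_out", "payload": {
  "moves": ".6 0 0 0 0 0 0;.8 0 0 0 0 0 0;.8 0 0 0 0 0 0;.8 0 0 .4 0 0 0;.8 0 0 1.2 0 0 0"
}}

```text
time: 27.42
ee_pos: [0.6047, -0.0028, 0.1946]
orientation: [-0.41, -3.111, 0.002]
wrist_force: [1.0, -0.1, 0.6]
finger_gap: 0.0681
grip_force: 0.0
```

>>> {"api": "carry_out", "payload": {
  "moves": ".8 0 0 .8 0 0 0;.8 0 0 1.6 0 0 0;.8 -.5 0 1.6 0 0 0;.8 -1 0 1.6 0 0 0;.8 -1 0 1.6 0 0 0"
}}

```text
time: 28.05
ee_pos: [0.5547, -0.0027, 0.2764]
orientation: [0.41, 3.114, 0.001]
wrist_force: [1.1, -0.6, 0.5]
finger_gap: 0.0682
grip_force: 0.0
```

Run:
```python
from h import *
np.set_printoptions(precision=4,suppress=True)
s=status.sense();print(s['time'],s['ee_pos'],s['wrist_force'])
a=load('scene0')['frame'].astype(int);d=snap('scene','s9');b=d['frame'].astype(int)
m=(abs(a-b).max(2)>40).astype(np.uint8);n,l,st,c=cv2.connectedComponentsWithStats(m)
for i in range(1,n):
  if st[i,4]>8:print(st[i])
# fin & pad: red blob, yellow mark
r_=((b[:,:,0]>120)&(b[:,:,1]<60)&(b[:,:,2]<60)).astype(np.uint8);n,l,st,c=cv2.connectedComponentsWithStats(r_)
for i in range(1,n):
  if st[i,4]>20:print('red',st[i],c[i])
u=np.array([.866,.5]);print('pred fin',px(d,(*(np.array([.6071,-.0052])-.12*u),.045)))
y=((b[:,:,0]>150)&(b[:,:,1]>120)&(b[:,:,2]<70)).astype(np.uint8)[200:235,330:365];print('yellow',np.argwhere(y)[:,::-1].mean(0)+(330,200))
y=((a[:,:,0]>150)&(a[:,:,1]>120)&(a[:,:,2]<70)).astype(np.uint8)[200:235,330:365];print('before',np.argwhere(y)[:,::-1].mean(0)+(330,200))
```

```text
28.05 [ 0.5547 -0.0027  0.2764] [ 1.0958 -0.5933  0.4721]
[ 243    0   38   80 1544]
[ 290    0   82  162 8645]
[328   0  29   2  33]
[ 455    0   37   40 1179]
[451  40  33  49 810]
[266  68   7   6  29]
[439  75  10  15  56]
[237  80  19  54 442]
[250  94   9  10  11]
[257  97   6   5  11]
[247  99   8  10  15]
[264 104   4   5   9]
[268 107   5   4  11]
[279 122  18  14  40]
[387 176  53  54 998]
[341 210  12   7  28]
[339 217   5  11  26]
[351 217   2   9  10]
[ 298  219   66   60 1045]
[344 219   2   9  11]
[347 218   1  10  10]
[339 250  11   4  17]
[339 255  10   3  14]
red [409 164  11  17  96] [413.5833 171.0312]
red [458 189  21  15 116] [467.4397 195.569 ]
red [299 220  14   8  51] [305.6863 223.2941]
red [130 257   3  25  27] [130.1481 268.1481]
pred fin [306.1263 230.1402]
yellow [348.625 211.125]
before [343.5 214. ]
```

```bash
python3 -c "
from rig import ticket;print(ticket.finish_job())"
```

```text
the job is handed in; nothing more can be done
None
```

The job is handed in after about 28 s of robot time: the rest plate lies flat under the foot and is released, its pad about 3 mm off centre, and by turning torque the foot rests on it with roughly 6 to 7 N; nothing else on the bench appears to have moved.

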